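# Post a steel specimen through the flap of the return chute

## Robot

A 6-joint arm with a two-finger parallel gripper is mounted at the origin on the work surface. World frame = base frame: x ahead of the robot, y to its left, z up, the work surface at z = 0. Lengths are in mm, angles in rad, forces in N, time in s.
With the tool pointing down it reaches from about 275 to 750 mm from the base axis. Payload 10.2 kg.
Tool frame: the origin (TCP) lies on the front face of the gripper's body, between the roots of the fingers; the fingertips stand 73 mm ahead of it and the grasp point (between the pads) lies ctrl.grip_depth ahead of it (ctrl.grip_depth is the distance from the TCP to the grasp point, in mm); z points along the fingers, y is the direction in which the jaws open and shut (so a half turn about z gives the same grasp; the last joint's range is limited). The gripper opens to 85 mm and grips with 20 to 120 N. Pads are 22 mm wide; open, the fingers measure 114 mm over their backs; the gripper's body (76 mm by 85 mm) begins 54 mm behind the grasp point. The pads swing forward as they close: fully open they stand 13 mm farther back than shut.
Start: joints at [-1.356, 0.313, 1.498, -0, 1.331, -0.223], TCP at [222.561, -475.498, 303.894] pointing down, gripper open.
Joint ranges: [-2.94, 2.94], [-0.97, 2.17], [0.19, 2.56], [-1.23, 4.37], [0.02, 3.11], [-2.88, 2.88]. Speed limits (rad/s): [2.39, 2.39, 3.01, 3.14, 3.14, 3.14].

## Interface

Orientations are given as a unit quaternion [w, x, y, z].
In Python, from rig import readout, capture, ctrl, nets gives the robot as it stands. The module is installed in compiled form; this text tells all that it offers.
- The arm moves only by the tool apply_moves, never from a script. Its argument "targets" is a list of rows, each a list of 4 numbers: the shift along the tool's x, y, z in cm, then the turn about the tool's z in degrees. A call has 1 to 8 rows; each row shifts and turns the commanded pose from where the row before left it, along the tool's axes as they then stand; what a row does not reach is not made up. A row lasts 1/10 s, in which the tool goes at most 50 mm and 8.59 degrees, less where a joint would pass 70% of its speed; a pose out of reach is approached as far as the arm can. A call with a gripper value outside its range is refused whole. "grip" is the finger opening in cm, from 0 to 8.54, set as the call begins (left out, the last holds). The fingers move at their own pace and stop on an object; "force" is the grip in N (left out, the last holds). Time passes only in rows, so rows that do not move let the fingers close. It gives the time, the measured TCP pose, the force and the opening at its end, in the units of the state.
- readout.sense(): the state, without advancing time (a new reading comes with each control period).
- capture(name): name is "scene" or "top" or "wrist"; returns a dict with "img" (400x640x3 uint8, red, green, blue), "fov_y" (degrees; the focal length in pixels is half the picture's height over the tangent of half this angle, whatever the lens; pixels are square), "cx", "cy" (the principal point, pixels), "D" ([k1, k2, p1, p2, k3] as OpenCV has them; the pictures are not rectified), "eye" and "rotation" of the camera in the world. Camera axes: x right, y down, z forward; pixel columns grow to the right and rows downward; lengths in mm; the calibration is good to about 2 mm. A picture is of the moment at which its call begins. There is no depth.
- ctrl.finish_job(): hands the job in, once; it reports no verdict.
Trained networks look in the newest picture that a camera, given by its name, has taken for a name from the list of things; names that differ only in an ending like _2 or _b are one class to them, and where a whole thing is asked for, a point or a joint stands for the part that bears it (a point fixed in the world has none). Each returns a list of dicts, best first, with "score" (0 to 1); they miss things now and then, are a little off and sometimes report something else, mostly with a low value. They report only what shows in the picture. A call takes as long as a camera call.
- nets.boxes_of(camera, target): "location" ([column, row] as shares, 0 to 1, of the picture: columns of its width, rows of its height, amid what is visible of it).
The state is a dict: "time_s": time; "joints": joint angles; "dq": joint speeds; "tau": joint torques, N m; "eef_pos": TCP position; "ee_rot": TCP orientation; "force": force on the tool from outside, world axes, zero at the start; "wrist_torque": the same for the moment, N m; "grip_width": opening from 0.0 (shut) to 1.0 (fully open).
Only numpy, scipy, OpenCV 4.12 (cv2) and the standard library are available. Lean on these libraries where they do the work, as an engineer would, in place of code of your own. Each camera call takes 0.05 s, during which the arm holds its last target.

## Task

The bare rectangular steel specimen on the loading shelf of the return chute has been examined: push it with your fingertips along the shelf and in through the swing flap, far enough that it slides down the ramp into the collecting box, then draw the fingers back out so that the flap falls shut behind it. Only slide it, flat on the shelf: do not pick it up or tip it over there. Leave the two round mounted specimens on the shelf, and everything on the bench, where they stand.

Things in the scene. Friction and masses are not known exactly. Their poses are not given: they have to be found in the camera images.
- chute: Specimen return chute, fixed on the bench: grey steel lower body, clear plastic upper box, stainless shelf; 245 mm wide, 400 mm long, 164 mm high. Origin: on the bench, mid-width, right below the lower edge of the closed flap. +x is the feed direction (shelf, flap, box), which runs roughly from the robot's left to its right; +y is to the left of the feed direction (away from the robot), +z up.
- shelf_front (a point): Middle of the front edge of the loading shelf, at x = -163 mm in the chute's frame, z = 90 mm: the shelf's level top. The shelf is smooth stainless steel (friction about 0.25), runs from here to the flap and on past it to the sill, and has 10 mm high lips at y = +-108 mm.
- sill (a point): Middle of the sill, the inner end of the level shelf, 25 mm past the chute's origin (x) and 90 mm up. From here a slippery ramp goes down at 32 degrees into the collecting box. A specimen goes over and slides off by itself once its centre is about 5 to 10 mm past the sill.
- box_floor (a point): Middle of the padded floor of the collecting box at the foot of the ramp, 22 mm above the bench, 180 mm past the chute's origin. The box ends at x = +235 mm of the chute; its clear cover, 164 mm above the bench, reaches from the header over the flap to there.
- flap (a joint): Opening angle of the stainless flap (194 mm wide, 60 mm long, 2.5 mm thick, 130 g) that hangs in the doorway from a hinge along its top edge. 0 = shut (it hangs against its stop, leaning 10 degrees, lower edge farther in than the hinge), positive = its lower edge swung inwards (+x of the chute) and up, at most 1.15 rad. It opens inwards only, under a push of less than 1 N, and falls shut by its own weight as soon as nothing holds it.
- flap_hinge (a point): Middle of the flap's hinge axis, which runs along the chute's y, 154 mm above the bench (64 mm above the shelf) and 10.5 mm on the shelf's side of the chute's origin. The doorway below it is 204 mm wide (y = +-102 mm) and about 59 mm high in the clear; its fixed jambs and header lie between x = -17 and +4 mm, the header's top is 164 mm above the bench.
- flap_edge (a point): Middle of the flap's lower edge; about 5 mm above the shelf when shut.
- specimen_center (a point): Centre of the bare steel specimen, a dark rectangular block with a bright polished top, 48 mm (its x) by 60 mm (its y) by 22 mm high, about 0.35 to 0.65 kg, lying on the +y or the -y half of the loading shelf, with its y roughly across the shelf (within 15 degrees). The centre is 11 mm above the shelf.
- mount_a: Round black resin-mounted specimen, 30 mm diameter, 22 mm high, on the half of the shelf that the steel specimen is not on. Origin: centre of its underside. To stay there.
- mount_b: A second such round specimen, 30 mm diameter, 20 mm high, about 45 mm nearer to the shelf's front edge than mount_a. Origin: centre of its underside. To stay there.
- test_block: Bystander: round steel hardness test block, 64 mm diameter, 16 mm high, on the bench beside the chute, on the side of its -y. Origin: centre of its underside.
- dish: Bystander: shallow glass dish, 90 mm diameter, 18 mm high, on the bench beside the chute, on the side of its +y. Origin: centre of its underside.
- bottle: Bystander: white bottle, 64 mm diameter, 170 mm high, on the bench at the robot's far left. Origin: centre of its underside.
- carton: Bystander: closed cardboard carton, 110 x 130 x 60 mm high, on the bench at the robot's far right. Origin: centre of its underside.
- offcut: Bystander: steel offcut, 30 x 70 x 24 mm, on the bench (not on the shelf), to the robot's right. Origin: centre of its underside.

How it is judged:
By the outcome, as a careful person would: the job done as asked, in the order asked, and still so for the second after the job is handed in, with the robot touching nothing.
It also fails if it takes over 35 s, if anything falls off the work surface, if the arm or the gripper's body presses on something with over 40 N, if the wrist force passes 120 N, or if a joint passes its speed limit or range.

## Working session

There is one attempt and no reset: what is moved stays moved. The work goes in short steps, Python scripts to look and compute and a tool call to move; the robot and the scene stay as the last step left them, time stands still between calls to the robot, and variables do not carry over. Pictures are saved under pics/ and viewed, and the job is handed in when it is done.

Besides the shell and the picture viewer there is one more tool, called after "Call:" in YAML: its name, and indented under it one key for each argument. apply_moves: Moves the arm, as the interface text tells. Its arguments: {"type":"object","properties":{"targets":{"type":"array"},"grip":{"type":"number"},"force":{"type":"number"}},"required":["targets"]}

```bash
mkdir -p pics
cat > h.py <<'E'
import numpy as np, cv2
from rig import readout, capture, ctrl, nets
def snap(cam,fn=None):
    c=capture(cam)
    if fn: cv2.imwrite('pics/'+fn,c['img'][:,:,::-1])
    return c
def K(c):
    f=200/np.tan(np.radians(c['fov_y'])/2)
    return np.array([[f,0,c['cx']],[0,f,c['cy']],[0,0,1.]])
def ray(c,uv):
    p=cv2.undistortPoints(np.array([[uv]],float),K(c),np.array(c['D'],float))[0,0]
    R=np.array(c['rotation']); d=R@np.array([p[0],p[1],1]); return np.array(c['eye'],float),d/np.linalg.norm(d)
def onz(c,uv,z):
    e,d=ray(c,uv); return e+d*(z-e[2])/d[2]
def proj(c,P):
    R=np.array(c['rotation']); rv=cv2.Rodrigues(R.T)[0]; t=-R.T@np.array(c['eye'],float)
    return cv2.projectPoints(np.array(P,float).reshape(-1,3),rv,t,K(c),np.array(c['D'],float))[0][:,0]
def tri(rs):
    A=np.zeros((3,3));b=np.zeros(3)
    for e,d in rs:
        M=np.eye(3)-np.outer(d,d);A+=M;b+=M@e
    x=np.linalg.solve(A,b); return x,[float(np.linalg.norm((np.eye(3)-np.outer(d,d))@(x-e))) for e,d in rs]
E
python3 - <<'E'
from h import *
s=readout.sense()
for k,v in s.items(): print(k,np.round(v,3))
print(ctrl.grip_depth)
for n in ['scene','top','wrist']:
    c=snap(n,n+'1.png'); print(n,c['fov_y'],c['cx'],c['cy'],c['D'],np.round(c['eye'],1),np.round(c['rotation'],3).tolist(),type(c['rotation']))
    for t in ['chute','shelf_front','sill','box_floor','flap','flap_hinge','flap_edge','specimen_center','mount_a','test_block','dish','offcut']:
        try: print(t,[(round(x['score'],2),np.round(np.array(x['location'])*[640,400],1).tolist()) for x in nets.boxes_of(n,t)])
        except Exception as e: print(t,e)
E
```

```text
time_s 0.0
joints [-1.356  0.313  1.498  0.     1.331 -0.223]
dq [-0.    -0.001  0.    -0.    -0.     0.001]
tau [-2.0000e-03 -4.1228e+01 -2.5974e+01 -0.0000e+00  4.0000e-03  0.0000e+00]
eef_pos [ 222.54  -475.329  303.326]
ee_rot [-0.001  0.976  0.217  0.   ]
force [ 0.313  0.068 -1.029]
wrist_torque [ 0.015 -0.034 -0.067]
grip_width 1.0
53.900000000000006
scene 49.07383223233343 314.7997967228035 192.19196017558173 [-0.05212323  0.          0.          0.          0.        ] [1447.2 -107.7  972.7] [-0.297, 0.703, 0.595, -0.251] <class 'numpy.ndarray'>
chute [(0.83, [308.9, 210.5])]
shelf_front [(0.82, [307.6, 210.8])]
sill [(0.57, [309.9, 215.9])]
box_floor [(0.93, [308.7, 212.0])]
flap []
flap_hinge []
flap_edge [(0.6, [310.8, 212.9])]
specimen_center [(0.89, [356.1, 176.4])]
mount_a [(0.62, [453.3, 165.6]), (0.54, [364.3, 195.2]), (0.52, [383.4, 193.3])]
test_block [(0.15, [307.1, 213.3])]
dish [(0.95, [378.6, 257.1])]
offcut [(0.78, [164.9, 202.2]), (0.73, [452.3, 163.3]), (0.33, [382.3, 192.3]), (0.32, [366.5, 198.7])]
top 54.94866098016228 317.1270930188368 197.62615537666733
[... 321 characters left out ...]
 [(0.6, [294.4, 194.2])]
flap_hinge [(0.72, [295.5, 198.5])]
flap_edge [(0.46, [295.1, 188.0]), (0.38, [320.4, 194.1])]
specimen_center [(0.67, [274.7, 215.3])]
mount_a [(0.73, [318.8, 190.2]), (0.56, [269.5, 190.0])]
test_block [(0.66, [316.4, 250.6])]
dish [(0.86, [276.5, 151.5]), (0.26, [295.9, 201.9]), (0.2, [169.7, 233.1])]
offcut [(0.81, [456.1, 245.0])]
wrist 60.83029258054014 318.77971852832144 202.2208843723489 [0.00835103 0.         0.         0.         0.        ] [ 284.6 -444.7  374.9] [0.118, 0.835, -0.532, -0.075] <class 'numpy.ndarray'>
chute []
shelf_front []
sill []
box_floor []
flap []
flap_hinge []
flap_edge []
specimen_center []
mount_a []
test_block []
dish []
offcut []
```

Run:
```python
s=open('h.py').read()
s=s.replace("def snap(cam","from scipy.spatial.transform import Rotation as Rn\ndef RR(c):\n    q=np.array(c['rotation'],float); return Rn.from_quat(q[[1,2,3,0]]).as_matrix()\ndef snap(cam").replace("R=np.array(c['rotation'])","R=RR(c)")
open('h.py','w').write(s)
import cv2
a=cv2.imread('pics/scene1.png')[100:320,180:520]; cv2.imwrite('pics/scene1z.png',cv2.resize(a,None,fx=2.3,fy=2.3,interpolation=cv2.INTER_CUBIC))
a=cv2.imread('pics/top1.png')[120:280,220:420]; cv2.imwrite('pics/top1z.png',cv2.resize(a,None,fx=3.7,fy=3.7,interpolation=cv2.INTER_CUBIC))
```

```text
(no output)
```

View pics/scene1.png

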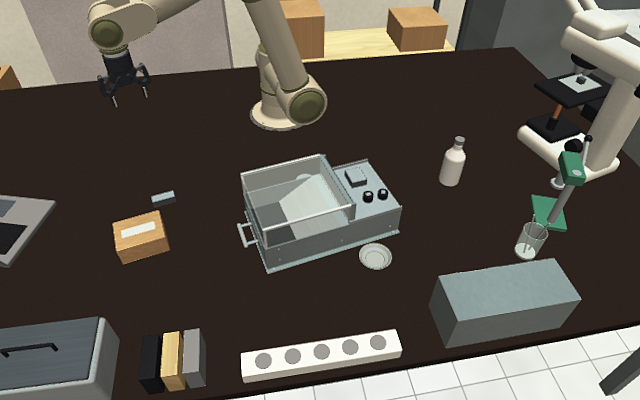

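View pics/top1.png

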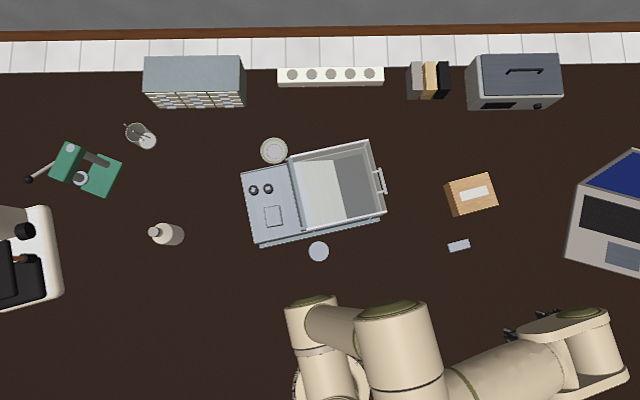

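```bash
ls pics
```

```text
scene1.png
scene1z.png
top1.png
top1z.png
wrist1.png
```

View pics/scene1z.png

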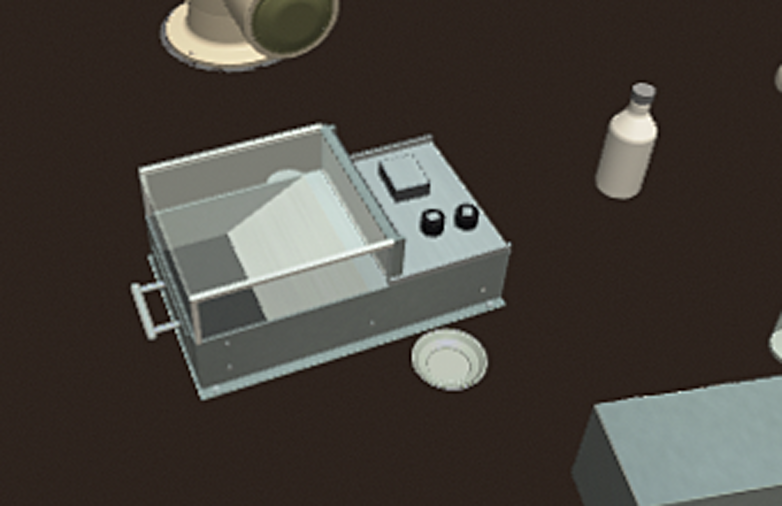

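View pics/top1z.png

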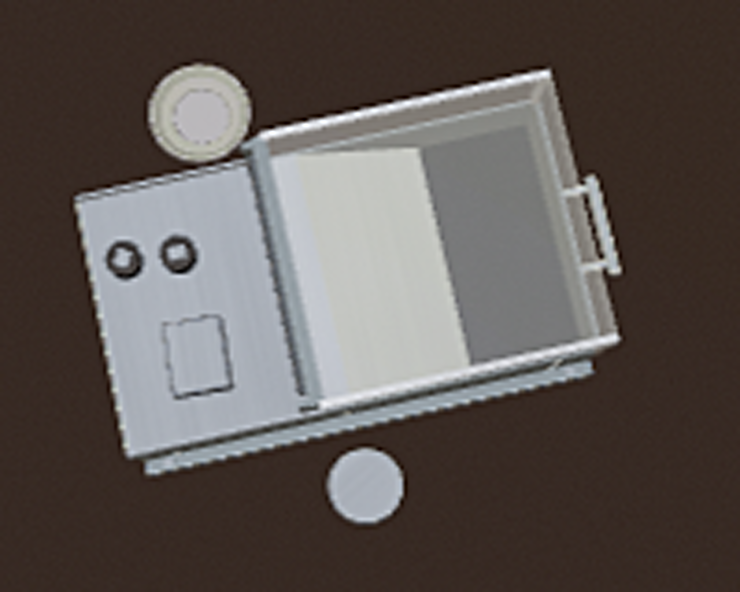

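Run:
```python
from h import *
from scipy.optimize import least_squares
ct=snap('top'); cs=snap('scene')
tz=lambda u,v:(u/3.7+220,v/3.7+120)
sz=lambda u,v:(u/2.3+180,v/2.3+100)
P={}
for n,t,s in [('front+y',(75,200),(432,138)),('front-y',(128,457),None)]:
    print(n,onz(ct,tz(*t),90))
sp=[(162,322),(222,315),(233,390),(173,399)]
W=[onz(ct,tz(*t),112)[:2] for t in sp]; print('spec',np.round(W,1)); c=np.mean(W,0); print(c)
m=[onz(ct,tz(*t),112)[:2] for t in [(126,258),(180,254)]];print('mounts',np.round(m,1))
# sizes
print([np.linalg.norm(W[i]-W[(i+1)%4]) for i in range(4)])
e1=W[1]-W[0];e2=W[2]-W[3];print('yaw',np.degrees(np.arctan2(*(e1+e2)[::-1])))
f1=onz(ct,tz(75,200),90)[:2];f2=onz(ct,tz(128,457),90)[:2]
d=f1-f2;print(np.linalg.norm(d),'chute yaw',np.degrees(np.arctan2(-d[0],d[1])), 'x axis ang',np.degrees(np.arctan2(d[1],d[0]))-90)
# specimen via two views
ssp=[(381,160),(413,154),(430,183),(396,194)]
print(np.round(tri([ray(ct,tz(*np.mean(sp,0))),ray(cs,sz(404,174))])[0],1),tri([ray(ct,tz(*np.mean(sp,0))),ray(cs,sz(404,174))])[1])
```

```text
front+y [659.98794239 270.84533992  90.        ]
front-y [445.45992688 225.55014462  90.        ]
spec [[552.6 195.2]
 [557.4 146.6]
 [496.3 138.1]
 [490.1 186.3]]
[524.11105129 166.56771987]
mounts [[605.8 224.6]
 [608.3 180.6]]
[np.float64(48.80389709222772), np.float64(61.62667006291826), np.float64(48.586686562192355), np.float64(63.16881133844948)]
yaw -83.49560243077707
219.25766613378127 chute yaw -78.07774077311498 x axis ang -78.07774077311498
[524.6 168.1 108.3] [1.1662784336366456, 1.1662784336366732]
```

The steel block lies on the chute's −y half, near pixel (275,216) in the top view. The two black mounts are on the +y half. The header blocks a vertical finger from following the block to the sill. I'll find out what the arm does at the edge of its reach, staying high and clear of everything.

Call:
apply_moves:
  targets:
    - [-1.0, 4.3, -2.4, 0]
    - [-1.0, 4.3, -2.4, 0]
    - [-1.0, 4.3, -2.4, 0]
    - [-1.0, 4.3, -2.4, 0]
    - [-1.0, 4.3, -2.4, 0]
    - [-1.0, 4.3, -2.4, 0]
  grip: 0

```text
time_s: 2.65
eef_pos: [264.5, -681.7, 418.0]
ee_rot: [0.004, 0.976, 0.217, 0.001]
force: [-0.5, 0.3, 0.9]
grip_width: 0.002
```

Run:
```python
from h import *
s=readout.sense()
for k in ['time_s','joints','eef_pos','ee_rot','force','grip_width']: print(k,np.round(s[k],3))
```

```text
time_s 2.65
joints [-1.361e+00  8.860e-01  2.760e-01  1.000e-03  1.971e+00 -2.270e-01]
eef_pos [ 264.511 -681.704  417.996]
ee_rot [0.004 0.976 0.217 0.001]
force [-0.475  0.285  0.878]
grip_width 0.002
```

Call:
apply_moves:
  targets:
    - [-1.1, 4.9, 0, 0]
    - [-1.1, 4.9, 0, 0]
    - [-1.1, 4.9, 0, 0]

```text
time_s: 2.95
eef_pos: [260.3, -729.4, 369.3]
ee_rot: [0.036, 0.976, 0.217, 0.005]
force: [-0.6, -1.0, 1.8]
grip_width: -0.001
```

Run:
```python
from h import *
s=readout.sense()
for k in ['time_s','joints','eef_pos','ee_rot','force','grip_width']: print(k,np.round(s[k],3))
```

```text
time_s 2.95
joints [-1.382  0.999  0.189  0.013  1.882 -0.244]
eef_pos [ 260.309 -729.446  369.331]
ee_rot [0.036 0.976 0.217 0.005]
force [-0.606 -0.973  1.761]
grip_width -0.001
```

Call:
apply_moves:
  targets:
    - [-1.1, 4.9, 0, 0]
    - [-1.1, 4.9, 0, 0]
    - [1.1, -4.9, 0, 0]
    - [1.1, -4.9, 0, 0]

```text
time_s: 3.35
eef_pos: [245.8, -707.8, 341.1]
ee_rot: [0.062, 0.974, 0.216, 0.008]
force: [0.5, -1.9, 2.5]
grip_width: 0.002
```

Run:
```python
from h import *
s=readout.sense()
for k in ['time_s','joints','eef_pos','ee_rot','force','grip_width']: print(k,np.round(s[k],3))
R=Rn.from_quat(np.array(s['ee_rot'])[[1,2,3,0]]).as_matrix(); print(np.round(R,3))
```

```text
time_s 3.35
joints [-1.398  0.811  0.615  0.022  1.593 -0.262]
eef_pos [ 245.753 -707.839  341.127]
ee_rot [0.062 0.974 0.216 0.008]
force [ 0.466 -1.885  2.498]
grip_width 0.002
[[ 0.906  0.421  0.043]
 [ 0.423 -0.899 -0.117]
 [-0.011  0.124 -0.992]]
```

Tilt gained at the reach limit carries over into the commanded pose: 7° so far, towards the feed azimuth. A tilted tool will let the fingertips pass under the header, so I'll build up more.

Call:
apply_moves:
  targets:
    - [-1.0, 4.2, -2.4, 0]
    - [-1.0, 4.2, -2.4, 0]
    - [-1.0, 4.2, -2.4, 0]
    - [-1.0, 4.2, -2.4, 0]
    - [-1.0, 4.2, -2.4, 0]
    - [-1.0, 4.2, -2.4, 0]

```text
time_s: 3.95
eef_pos: [230.5, -746.0, 428.6]
ee_rot: [0.128, 0.968, 0.215, 0.014]
force: [-0.6, 1.1, -0.3]
grip_width: 0.001
```

```bash
cat > st.py <<'E'
from h import *
s=readout.sense()
for k in ['time_s','joints','eef_pos','force','grip_width']: print(k,np.round(s[k],3))
R=Rn.from_quat(np.array(s['ee_rot'])[[1,2,3,0]]).as_matrix(); print(np.round(R,3))
print('tilt',np.degrees(np.arccos(-R[2,2])),'az',np.degrees(np.arctan2(R[1,2],R[0,2])),'tip',np.round(np.array(s['eef_pos'])+73*R[:,2],1))
E
python3 st.py
```

```text
time_s 3.95
joints [-1.432  0.927  0.187  0.049  1.774 -0.283]
eef_pos [ 230.494 -745.995  428.647]
force [-0.636  1.081 -0.265]
grip_width 0.001
[[ 0.907  0.413  0.082]
 [ 0.42  -0.875 -0.242]
 [-0.028  0.254 -0.967]]
tilt 14.791202033081424 az -71.27386239445669 tip [ 236.5 -763.6  358.1]
```

Call:
apply_moves:
  targets:
    - [-1.5, 4.6, -1.1, 0]
    - [-1.5, 4.6, -1.0, 0]
    - [-1.5, 4.6, -0.9, 0]
    - [-1.5, 4.6, -0.8, 0]
    - [-1.5, 4.6, -0.7, 0]
    - [-1.5, 4.6, -0.6, 0]
    - [-1.5, 4.6, -0.4, 0]
    - [-1.5, 4.6, -0.2, 0]

```text
time_s: 4.75
eef_pos: [187.5, -795.3, 443.1]
ee_rot: [0.234, 0.949, 0.21, 0.019]
force: [-0.4, 0.2, -0.2]
grip_width: 0.002
```

```bash
python3 st.py
```

```text
time_s 4.75
joints [-1.506  0.926  0.187  0.105  1.565 -0.346]
eef_pos [ 187.506 -795.278  443.066]
force [-0.403  0.171 -0.159]
grip_width 0.002
[[ 0.911  0.39   0.133]
 [ 0.407 -0.802 -0.436]
 [-0.063  0.452 -0.89 ]]
tilt 27.14638056160464 az -72.99383927122356 tip [ 197.2 -827.1  378.1]
```

Call:
apply_moves:
  targets:
    - [-1.7, 4.6, -0.7, 0]
    - [-1.7, 4.6, -0.6, 0]
    - [-1.7, 4.6, -0.5, 0]
    - [-1.7, 4.6, -0.4, 0]
    - [-1.7, 4.6, -0.3, 0]
    - [-1.7, 4.6, -0.2, 0]
    - [-1.7, 4.6, 0, 0]
    - [-1.7, 4.6, 0.2, 0]

```text
time_s: 5.55
eef_pos: [142.8, -820.4, 495.2]
ee_rot: [0.339, 0.919, 0.2, 0.017]
force: [0.4, -0.7, 0.9]
grip_width: -0.001
```

Call:
apply_moves:
  targets:
    - [-1.7, 4.6, 0.3, 0]
    - [-1.7, 4.6, 0.4, 0]
    - [-1.7, 4.6, 0.5, 0]
    - [-1.7, 4.6, 0.6, 0]
    - [-1.7, 4.6, 0.8, 0]
    - [-1.7, 4.6, 1.0, 0]

```text
time_s: 6.15
eef_pos: [120.2, -838.5, 527.1]
ee_rot: [0.415, 0.889, 0.191, 0.012]
force: [-0.4, 0.8, 0.2]
grip_width: -0.003
```

```bash
python3 st.py
```

```text
time_s 6.15
joints [-1.612  0.868  0.187  0.223  1.256 -0.44 ]
eef_pos [ 120.189 -838.506  527.073]
force [-0.426  0.817  0.169]
grip_width -0.003
[[ 0.927  0.33   0.18 ]
 [ 0.349 -0.582 -0.734]
 [-0.137  0.743 -0.655]]
tilt 49.10368668691759 az -76.24208598684456 tip [ 133.3 -892.1  479.3]
```

```bash
cat > kin.py <<'E'
from h import *
from scipy.optimize import least_squares
D=[([-1.356,.313,1.498,0,1.331,-.223],[222.54,-475.33,303.33],[-.001,.976,.217,0]),
([-1.361,.886,.276,.001,1.971,-.227],[264.511,-681.704,417.996],[.004,.976,.217,.001]),
([-1.382,.999,.189,.013,1.882,-.244],[260.309,-729.446,369.331],[.036,.976,.217,.005]),
([-1.398,.811,.615,.022,1.593,-.262],[245.753,-707.839,341.127],[.062,.974,.216,.008]),
([-1.432,.927,.187,.049,1.774,-.283],[230.494,-745.995,428.647],[.128,.968,.215,.014]),
([-1.506,.926,.187,.105,1.565,-.346],[187.506,-795.278,443.066],[.234,.949,.21,.019]),
([-1.612,.868,.187,.223,1.256,-.44],[120.189,-838.506,527.073],[.415,.889,.191,.012])]
E3=lambda a,t:Rn.from_euler(a,t).as_matrix()
def fk(j,p):
    h,a1,L2,a3,L3,lt,off,c=p
    R=E3('z',j[0]); R2=R@E3('y',j[1]); R3=R2@E3('y',j[2])
    w=np.array([0,0,h])+R@[a1,0,0]+R@[0,off,0]+R2@[0,0,L2]+R3@[a3,0,L3]
    R6=R3@E3('z',j[3])@E3('y',j[4])@E3('z',j[5]+c)
    return w+R6@[0,0,lt],R6
def res(p):
    r=[]
    for j,x,q in D:
        X,R=fk(j,p); Rq=Rn.from_quat(np.array(q)[[1,2,3,0]]).as_matrix()
        r+=list(X-x)+list(100*(R-Rq).ravel())
    return r
best=None
for c in [np.pi/2,-np.pi/2]:
    s=least_squares(res,[200,0,350,0,350,200,100,c])
    if best is None or s.cost<best.cost: best=s
P=best.x
def ik(x,R,j0):
    lo=[-2.94,-.97,.19,-1.23,.02,-2.88];hi=[2.94,2.17,2.56,4.37,3.11,2.88]
    def f(j):
        X,Rr=fk(j,P); return list((X-x)/1.0)+list(300*(Rr-R).ravel())
    b=None
    for k in range(6):
        s=least_squares(f,np.clip(np.array(j0)+np.random.randn(6)*.4*(k>0),np.array(lo)+.01,np.array(hi)-.01),bounds=(lo,hi))
        if b is None or s.cost<b.cost:b=s
    return b.x,b.cost
E
cat > ana.py <<'E'
from kin import *
print(np.round(P,3),best.cost,np.round(np.array(res(P)).reshape(-1,12)[:,:3],1).tolist())
R0=fk(D[-1][0],P)[1]
cx=np.array([np.cos(np.radians(-78)),np.sin(np.radians(-78)),0]);cy=np.array([-cx[1],cx[0],0])
O=np.array([586,89,0])
for th in [100.4,-79.6,10.4]:
  R=R0@E3('z',np.radians(th))
  for xu in [-130,15]:
    x=O+cx*(xu-62)+cy*(-45)+[0,0,148]
    j,c=ik(x,R,[0.1,.6,1.5,-.8,1.2,1.5]); print(th,xu,np.round(x),np.round(j,2),round(c,2))
E
python3 ana.py
```

```text
[204.402   2.422 436.338  40.904 396.415 182.103 116.399   1.571] 0.46871064737967616 [[0.3, -0.1, 0.1], [-0.1, -0.2, 0.3], [-0.1, -0.1, -0.3], [-0.0, 0.4, -0.2], [0.1, -0.1, -0.3], [-0.1, -0.1, 0.1], [0.1, 0.1, 0.2]]
100.4 -130 [502. 267. 148.] [ 0.48  1.26  0.19 -0.92  2.01  2.88] 32221.82
100.4 15 [532. 126. 148.] [ 0.06  0.53  1.45 -0.63  1.13  2.88] 25244.4
-79.6 -130 [502. 267. 148.] [ 0.52  0.75  1.41 -0.84  1.38  0.62] 0.0
-79.6 15 [532. 126. 148.] [ 0.27  0.66  1.6  -0.97  1.16  0.57] 0.0
10.4 -130 [502. 267. 148.] [ 0.52  0.75  1.41 -0.84  1.38  2.19] 0.0
10.4 15 [532. 126. 148.] [ 0.27  0.66  1.6  -0.97  1.16  2.14] 0.0
```

Kinematic model fit to the readings is good to 0.3 mm. The tilt is now 49° along the feed azimuth. Next I'll plan the transfer to a viewing pose behind the shelf. It needs a turn about tool z of roughly −260°, so the jaws lie across the feed with the camera on the upper side.

```bash
cat > plan.py <<'E'
from kin import *
LIM=np.array([2.39,2.39,3.01,3.14,3.14,3.14])*.7
def simrows(rows,j,x=None,R=None):
    X,Rc=fk(j,P); X=X if x is None else np.array(x,float); Rc=Rc if R is None else R
    lo=np.array([-2.94,-.97,.19,-1.23,.02,-2.88]);hi=np.array([2.94,2.17,2.56,4.37,3.11,2.88])
    for i,r in enumerate(rows):
        X=X+Rc@(np.array(r[:3])*10); Rc=Rc@E3('z',np.radians(r[3]))
        f=lambda q:list(fk(q,P)[0]-X)+list(300*(fk(q,P)[1]-Rc).ravel())
        s=least_squares(f,j); dj=s.x-j; j=s.x
        fl=''
        if s.cost>1: fl+=' ERR%.0f'%s.cost
        if np.any(np.abs(dj)/.1>LIM): fl+=' SPEED'+str(np.round(np.abs(dj)/.1/LIM,2))
        if np.any(j<lo+.02) or np.any(j>hi-.02): fl+=' RANGE'
        if fl or i%6==5 or i==len(rows)-1: print(i,np.round(X),np.round(j,2),fl)
    return j,X,Rc
def now():
    s=readout.sense(); R=Rn.from_quat(np.array(s['ee_rot'])[[1,2,3,0]]).as_matrix()
    return np.array(s['joints']),np.array(s['eef_pos']),R
E
python3 - <<'E'
from plan import *
j,X,R=now()
d=R.T@(np.array([500,350,260])-X); print(np.round(d))
rows=[list(np.round(d/26/10,2))+[0]]*26+[[0,0,0,-8.5]]*31
print(rows[0])
simrows(rows,j,X,R)
E
```

```text
[ 804. -765. -629.]
[np.float64(3.09), np.float64(-2.94), np.float64(-2.42), 0]
0 [ 135. -793.  517.] [-1.59  0.65  0.6   0.23  1.06 -0.47]  SPEED[0.12 1.29 1.96 0.02 0.89 0.13]
1 [ 149. -747.  507.] [-1.57  0.51  0.85  0.22  0.95 -0.47]  SPEED[0.13 0.83 1.18 0.02 0.51 0.02]
5 [ 208. -564.  466.] [-1.44  0.12  1.48  0.13  0.69 -0.35] 
11 [ 295. -290.  404.] [-0.93 -0.24  1.98 -0.51  0.66  0.5 ] 
17 [383. -16. 342.] [ 0.   -0.02  1.95 -0.93  1.16  1.52] 
23 [471. 258. 281.] [ 0.53  0.52  1.42 -0.81  1.53  1.85] 
29 [500. 349. 260.] [ 0.63  0.73  1.13 -0.78  1.66  1.26] 
35 [500. 349. 260.] [ 0.63  0.73  1.13 -0.78  1.66  0.37] 
41 [500. 349. 260.] [ 0.63  0.73  1.13 -0.78  1.66 -0.52] 
47 [500. 349. 260.] [ 0.63  0.73  1.13 -0.78  1.66 -1.41] 
53 [500. 349. 260.] [ 0.63  0.73  1.13 -0.78  1.66 -2.3 ] 
56 [500. 349. 260.] [ 0.63  0.73  1.13 -0.78  1.66 -2.74]
```

Call:
apply_moves:
  targets:
    - [1.5, -1.5, -1.2, 0]
    - [1.5, -1.5, -1.2, 0]
    - [2.0, -1.9, -1.6, 0]
    - [3.1, -2.95, -2.4, 0]
    - [3.1, -2.95, -2.4, 0]
    - [3.1, -2.95, -2.4, 0]
    - [3.1, -2.95, -2.4, 0]
    - [3.1, -2.95, -2.4, 0]

```text
time_s: 6.95
eef_pos: [215.8, -537.7, 459.1]
ee_rot: [0.415, 0.89, 0.191, 0.012]
force: [-0.8, -0.1, -0.2]
grip_width: -0.002
```

Call:
apply_moves:
  targets:
    - [3.1, -2.95, -2.4, 0]
    - [3.1, -2.95, -2.4, 0]
    - [3.1, -2.95, -2.4, 0]
    - [3.1, -2.95, -2.4, 0]
    - [3.1, -2.95, -2.4, 0]
    - [3.1, -2.95, -2.4, 0]
    - [3.1, -2.95, -2.4, 0]
    - [3.1, -2.95, -2.4, 0]

```text
time_s: 7.75
eef_pos: [332.9, -172.7, 376.7]
ee_rot: [0.415, 0.889, 0.19, 0.013]
force: [1.6, -0.8, -0.6]
grip_width: -0.003
```

```bash
python3 st.py
python3 - <<'E'
from plan import *
j,X,R=now()
d=R.T@(np.array([500,350,260])-X); print(np.round(d))
E
```

```text
time_s 7.75
joints [-0.523 -0.225  2.037 -0.818  0.843  1.036]
eef_pos [ 332.903 -172.733  376.737]
force [ 1.566 -0.832 -0.643]
grip_width -0.003
[[ 0.927  0.328  0.182]
 [ 0.35  -0.582 -0.734]
 [-0.135  0.744 -0.655]]
tilt 49.11818865022326 az -76.07938675753734 tip [ 346.2 -226.3  329. ]
[ 354. -336. -277.]
```

Call:
apply_moves:
  targets:
    - [2.95, -2.8, -2.3, 0]
    - [2.95, -2.8, -2.3, 0]
    - [2.95, -2.8, -2.3, 0]
    - [2.95, -2.8, -2.3, 0]
    - [2.95, -2.8, -2.3, 0]
    - [2.95, -2.8, -2.3, 0]
    - [2.95, -2.8, -2.3, 0]
    - [2.95, -2.8, -2.3, 0]

```text
time_s: 8.55
eef_pos: [445.0, 175.9, 298.3]
ee_rot: [0.414, 0.89, 0.192, 0.013]
force: [0.1, -0.8, 0.7]
grip_width: -0.004
```

Call:
apply_moves:
  targets:
    - [2.95, -2.8, -2.3, 0]
    - [2.95, -2.8, -2.3, 0]
    - [2.95, -2.8, -2.3, 0]
    - [2.95, -2.8, -2.3, 0]
    - [0, 0, 0, -8.5]
    - [0, 0, 0, -8.5]
    - [0, 0, 0, -8.5]
    - [0, 0, 0, -8.5]

```text
time_s: 9.35
eef_pos: [500.6, 348.0, 259.7]
ee_rot: [0.399, 0.794, 0.446, -0.11]
force: [0.1, -0.6, -0.5]
grip_width: 0.003
```

Call:
apply_moves:
  targets:
    - [0, 0, 0, -8.5]
    - [0, 0, 0, -8.5]
    - [0, 0, 0, -8.5]
    - [0, 0, 0, -8.5]
    - [0, 0, 0, -8.5]
    - [0, 0, 0, -8.5]
    - [0, 0, 0, -8.5]
    - [0, 0, 0, -8.5]

```text
time_s: 10.15
eef_pos: [500.6, 347.9, 259.8]
ee_rot: [0.269, 0.409, 0.813, -0.314]
force: [0.1, -0.2, -0.4]
grip_width: 0.0
```

Call:
apply_moves:
  targets:
    - [0, 0, 0, -8.5]
    - [0, 0, 0, -8.5]
    - [0, 0, 0, -8.5]
    - [0, 0, 0, -8.5]
    - [0, 0, 0, -8.5]
    - [0, 0, 0, -8.5]
    - [0, 0, 0, -8.5]
    - [0, 0, 0, -8.5]

```text
time_s: 10.95
eef_pos: [500.6, 347.8, 259.8]
ee_rot: [0.047, -0.116, 0.903, -0.411]
force: [-0.9, -0.2, 0.9]
grip_width: -0.003
```

```bash
python3 st.py
```

```text
time_s 10.95
joints [ 0.626  0.725  1.133 -0.777  1.655 -1.116]
eef_pos [500.644 347.831 259.809]
force [-0.887 -0.186  0.941]
grip_width -0.003
[[-0.969 -0.17   0.18 ]
 [-0.248  0.635 -0.732]
 [ 0.01  -0.753 -0.657]]
tilt 48.89797432086672 az -76.144436536556 tip [513.8 294.4 211.8]
```

Call:
apply_moves:
  targets:
    - [0, 0, 0, -8.5]
    - [0, 0, 0, -8.5]
    - [0, 0, 0, -8.5]
    - [0, 0, 0, -8.5]
    - [0, 0, 0, -8.5]
    - [0, 0, 0, -8.5]
    - [0, 0, 0, -8.5]
    - [0, 0, 0, -8.5]

```text
time_s: 11.75
eef_pos: [500.6, 347.8, 259.8]
ee_rot: [-0.191, -0.601, 0.684, -0.367]
force: [0.8, 0.1, 0.7]
grip_width: -0.005
```

Call:
apply_moves:
  targets:
    - [0, 0, 0, -8.5]
    - [0, 0, 0, -8.5]
    - [0, 0, 0, -4.2]
  grip: 3.0

```text
time_s: 12.05
eef_pos: [500.6, 347.8, 259.8]
ee_rot: [0.255, 0.716, -0.562, 0.326]
force: [0.7, -0.0, 0.3]
grip_width: 0.347
```

```bash
python3 st.py
python3 - <<'E'
from h import *
for n in ['wrist','top']:
    c=snap(n,n+'2.png'); np.save(n+'2.npy',c,allow_pickle=True)
    for t in ['specimen_center','mount_a','flap_hinge','shelf_front']:
        print(n,t,[(round(x['score'],2),np.round(np.array(x['location'])*[640,400],1).tolist()) for x in nets.boxes_of(n,t)])
E
```

```text
time_s 12.05
joints [ 0.626  0.725  1.133 -0.777  1.655 -2.672]
eef_pos [500.629 347.845 259.807]
force [ 0.666 -0.013  0.296]
grip_width 0.347
[[ 0.156 -0.971  0.18 ]
 [-0.639 -0.239 -0.732]
 [ 0.754 -0.001 -0.657]]
tilt 48.89858730416839 az -76.14103101380692 tip [513.8 294.4 211.8]
wrist specimen_center [(0.84, [340.2, 186.7])]
wrist mount_a [(0.93, [231.3, 220.2])]
wrist flap_hinge [(0.74, [295.0, 128.1]), (0.72, [296.3, 99.2])]
wrist shelf_front [(0.9, [296.0, 131.7])]
top specimen_center [(0.83, [273.6, 212.4])]
top mount_a [(0.62, [268.7, 188.7]), (0.52, [253.7, 188.8])]
top flap_hinge [(0.67, [294.8, 202.1])]
top shelf_front [(0.62, [319.2, 195.4])]
```

View pics/wrist2.png

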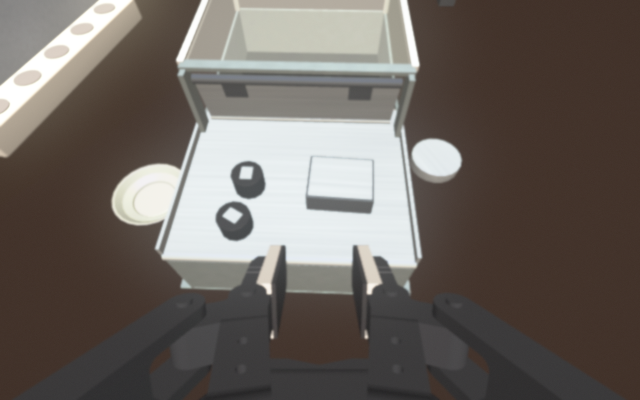

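View pics/top2.png

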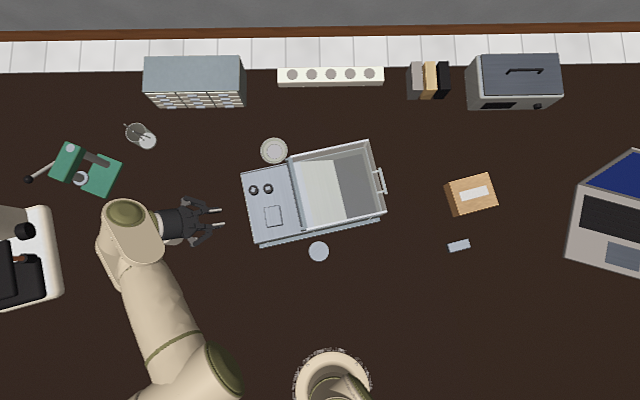

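Run:
```python
import cv2
a=cv2.imread('pics/wrist2.png')[55:305,150:430]; cv2.imwrite('pics/wrist2z.png',cv2.resize(a,None,fx=2.4*1.18,fy=2.4,interpolation=cv2.INTER_CUBIC) if 0 else cv2.resize(a,None,fx=2.4,fy=2.4,interpolation=cv2.INTER_CUBIC))
a=cv2.imread('pics/top2.png')[125:265,225:405]; cv2.imwrite('pics/top2z.png',cv2.resize(a,None,fx=4,fy=4,interpolation=cv2.INTER_CUBIC))
```

```text
(no output)
```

View pics/wrist2z.png

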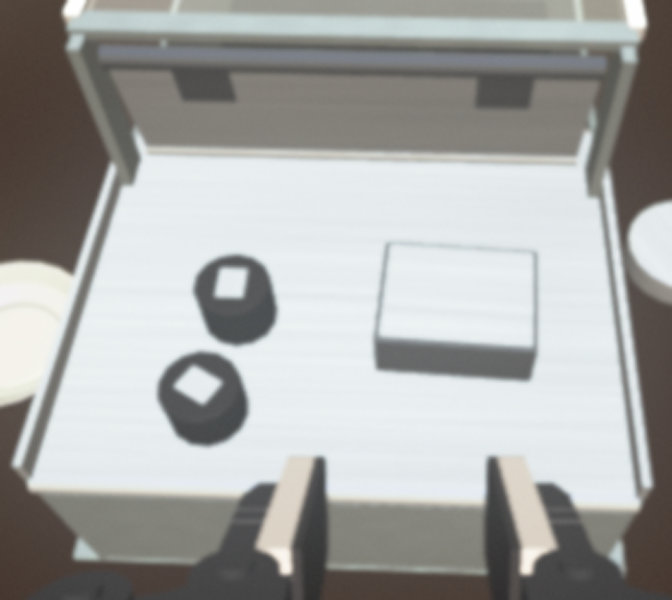

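View pics/top2z.png

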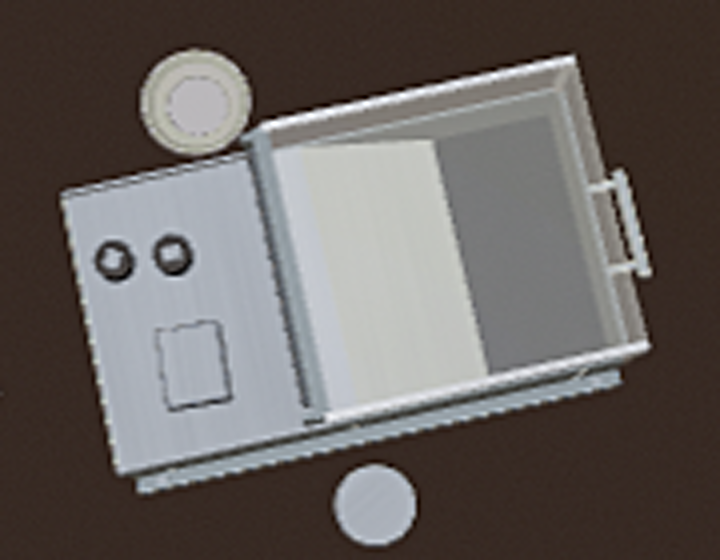

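```bash
cat > meas.py <<'E'
from h import *
from scipy.optimize import least_squares
cw=np.load('wrist2.npy',allow_pickle=True).item(); ct=np.load('top2.npy',allow_pickle=True).item()
wz=lambda p:(p[0]/2.4+150,p[1]/2.4+55); tz=lambda p:(p[0]/4+225,p[1]/4+125)
# block: top corners order (+x+y),(+x-y),(-x-y),(-x+y)
bw=[wz(p) for p in [(388,243),(537,250),(535,348),(377,338)]]; bt=[tz(p) for p in [(217,321),(231,400),(170,410),(156,328)]]
for a,b in zip(bw,bt):
    x,r=tri([ray(cw,a),ray(ct,b)]); print('corner',np.round(x,1),np.round(r[0],1), 'w@112',np.round(onz(cw,a,112)[:2],1),'t@112',np.round(onz(ct,b,112)[:2],1))
for nm,cs,c in [('w',bw,cw),('t',bt,ct)]:
    W=np.array([onz(c,a,112)[:2] for a in cs]); m=W.mean(0); e=W[0]-W[3]+W[1]-W[2]
    print(nm,'centre',np.round(m,1),'yaw',np.round(np.degrees(np.arctan2(e[1],e[0])),1),'sizes',[round(float(np.linalg.norm(W[i]-W[(i+1)%4])),1) for i in range(4)])
# chute pts
obs=[(cw,wz((148,152)),(0,97,95)),(cw,wz((578,162)),(0,-97,95)),(cw,wz((638,506)),(-163,-111,90)),(cw,wz((30,488)),(-163,111,90)),
 (ct,tz((64,192)),(-163,111,95)),(ct,tz((118,472)),(-163,-111,95))]
for c,uv,p in obs: print(p,np.round(onz(c,uv,p[2])[:2],1))
for sel in [obs[:4],obs[4:],obs]:
    def res(q):
        cc,ss=np.cos(q[2]),np.sin(q[2]);r=[]
        for c,uv,p in sel: r+=list(onz(c,uv,p[2])[:2]-[q[0]+cc*p[0]-ss*p[1],q[1]+ss*p[0]+cc*p[1]])
        return r
    s=least_squares(res,[586,89,-1.36]); print('chute',np.round(s.x[:2],1),np.degrees(s.x[2]),np.round(s.fun,1))
def toch(q,w):
    cc,ss=np.cos(q[2]),np.sin(q[2]); d=np.array(w)-q[:2]; return [cc*d[0]+ss*d[1],-ss*d[0]+cc*d[1]]
q=s.x
print('block ch',np.round(toch(q,np.mean([onz(cw,a,112)[:2] for a in bw],0)),1))
for a,h in [((235,295),112),((203,388),110)]: print('mount ch',np.round(toch(q,onz(cw,wz(a),h)[:2]),1))
E
python3 meas.py
```

```text
corner [556.4 149.  109.4] 1.1 w@112 [554.7 151.2] t@112 [557.1 148.9]
corner [497.4 139.  110. ] 0.4 w@112 [497.  140.7] t@112 [497.6 138.8]
corner [490.9 184.5 109.1] 0.4 w@112 [490.7 186.6] t@112 [491.  184.1]
corner [550.4 194.6 109.9] 2.6 w@112 [547.3 196. ] t@112 [552.7 194.6]
w centre [522.4 168.6] yaw -81.4 sizes [58.6, 46.3, 57.4, 45.4]
t centre [524.6 166.6] yaw -83.2 sizes [60.4, 45.8, 62.5, 45.9]
(0, 97, 95) [678.8 110.7]
(0, -97, 95) [486.8  70.2]
(-163, -111, 90) [444.9 228.6]
(-163, 111, 90) [654.7 273. ]
(-163, 111, 95) [662.1 267.7]
(-163, -111, 95) [446.8 225.1]
chute [583.   90.8] -78.18231265866228 [ 0.9 -0.  -1.2 -0.8  3.9  0.9 -3.6 -0.2]
chute [586.1  86.5] -78.81044705095647 [-1.2 -0.2  1.2  0.2]
chute [583.9  89.4] -78.57146003827792 [-0.2  2.1 -2.   0.1  2.1  1.5 -5.7  1.8  1.8 -3.4  4.  -2.1]
block ch [-89.9 -44.5]
mount ch [-94.4  40.1]
mount ch [-134.2   45.6]
```

Run:
```python
from h import *
s=readout.sense(); R=Rn.from_quat(np.array(s['ee_rot'])[[1,2,3,0]]).as_matrix(); X=np.array(s['eef_pos'])
cw=np.load('wrist2.npy',allow_pickle=True).item(); ct=np.load('top2.npy',allow_pickle=True).item()
for L in [60,66,70,73,80]:
    for x in [11,-11]:
        p=[X+R@[x,y,L] for y in (-29,-15,15,29)]
        print(L,x,'w',np.round((proj(cw,p)-[150,55])*2.4).astype(int).tolist(),'t',np.round(proj(ct,p),1).tolist())
a=cv2.imread('pics/top2.png')[180:250,150:250]; cv2.imwrite('pics/top2f.png',cv2.resize(a,None,fx=7,fy=7,interpolation=cv2.INTER_CUBIC))
a=cv2.imread('pics/wrist2.png')[230:400,220:430]; cv2.imwrite('pics/wrist2f.png',cv2.resize(a,None,fx=3.5,fy=3.5,interpolation=cv2.INTER_CUBIC))
```

```text
60 11 w [[234, 467], [315, 467], [487, 468], [567, 469]] t [[217.7, 206.3], [218.9, 211.3], [221.3, 222.1], [222.5, 227.1]]
60 -11 w [[240, 579], [317, 579], [482, 580], [559, 580]] t [[214.1, 208.4], [215.2, 213.3], [217.6, 224.0], [218.7, 229.0]]
66 11 w [[241, 453], [318, 454], [483, 455], [560, 455]] t [[219.7, 206.0], [220.9, 211.0], [223.3, 221.8], [224.5, 226.8]]
66 -11 w [[246, 561], [321, 562], [480, 563], [554, 563]] t [[216.1, 208.2], [217.2, 213.1], [219.5, 223.7], [220.7, 228.6]]
70 11 w [[245, 445], [320, 445], [481, 446], [556, 447]] t [[221.1, 205.9], [222.2, 210.9], [224.6, 221.6], [225.8, 226.6]]
70 -11 w [[250, 551], [323, 551], [478, 552], [550, 552]] t [[217.4, 208.0], [218.5, 212.9], [220.9, 223.5], [222.0, 228.4]]
73 11 w [[248, 439], [322, 439], [480, 440], [554, 441]] t [[222.1, 205.8], [223.2, 210.7], [225.6, 221.4], [226.8, 226.5]]
73 -11 w [[253, 543], [324, 543], [476, 544], [547, 545]] t [[218.4, 207.9], [219.5, 212.8], [221.8, 223.3], [223.0, 228.3]]
80 11 w [[254, 425], [325, 426], [477, 427], [547, 427]] t [[224.4, 205.5], [225.5, 210.4], [227.9, 221.1], [229.1, 226.1]]
80 -11 w [[259, 526], [327, 526], [474, 527], [542, 527]] t [[220.6, 207.6], [221.7, 212.5], [224.1, 223.0], [225.2, 227.9]]
```

View pics/top2f.png

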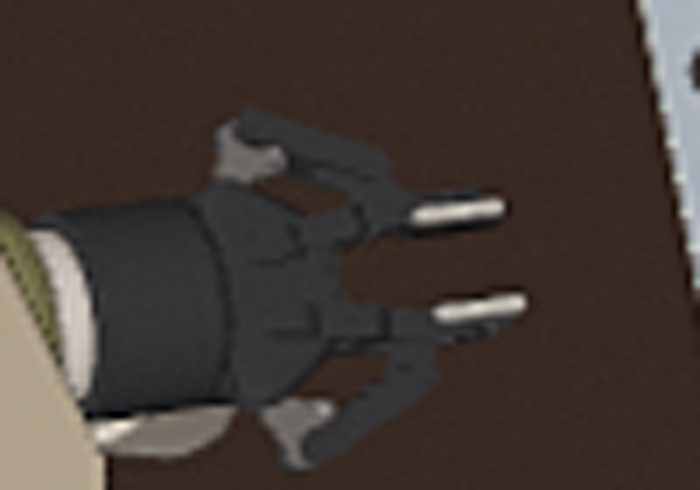

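View pics/wrist2f.png

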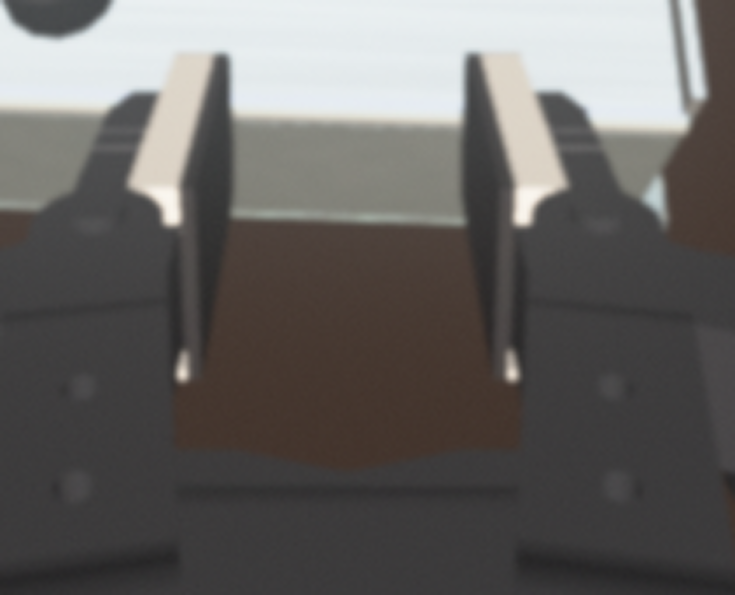

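The wrist view shows the block's top corners at about (311,156), (374,159), (373,200) and (307,196), and the mounts at (247,178) and (234,219), well clear to the left. The two open pads point at the shelf. Block top measures about 110 mm high, which matches the 112 mm in the text.

Now the approach and push numbers.

```bash
cat > pushplan.py <<'E'
from plan import *
q=np.array([584.5,89.0,np.radians(-78.3)]); L=67.
cx=np.array([np.cos(q[2]),np.sin(q[2]),0]);cy=np.array([-cx[1],cx[0],0]);O=np.array([q[0],q[1],0])
def ch(w): d=np.array(w)-O; return np.round([d@cx,d@cy,d[2]],1)
def info(X,R):
    print('U',ch(X+R@[11,0,L]),'Low',ch(X+R@[-11,0,L]),'tips',ch(X+R@[11,-20,L]),ch(X+R@[11,20,L]),'TCP',ch(X))
E
python3 - <<'E'
from pushplan import *
j,X,R=now(); info(X,R)
low=92.0
up=low+R[2]@[22,0,0]
def tcp(xu,y): return O+cx*xu+cy*y+[0,0,up]-R@[11,0,L]
a=tcp(-150,-44); b=tcp(16,-44)
d=R.T@(a-X); print('approach cm',np.round(d/10,2),np.linalg.norm(d)); e=R.T@(b-a); print('push cm',np.round(e/10,2)); print('1cm feed',np.round(R.T@cx,3), '1cm y',np.round(R.T@cy,3),'1cm up',np.round(R.T@[0,0,1],3))
rows=[list(d/10/5)+[0]]*5+[list(e/10/11)+[0]]*11
simrows(rows,j,X,R); info(a,R); info(b,R)
E
```

```text
U [-212.7  -27.8  224.3] Low [-227.1  -28.1  207.7] tips [-213.3   -7.8  224.4] [-212.1  -47.7  224.1] TCP [-270.4  -29.8  260. ]
approach cm [-4.63  1.89 12.28] 132.55994796709575
push cm [10.9   0.53 12.51]
1cm feed [0.656 0.032 0.754] 1cm y [ 0.017 -0.999  0.028] 1cm up [ 0.754 -0.005 -0.657]
5 [500. 268. 144.] [ 0.52  0.76  1.42 -0.83  1.37 -2.51] 
11 [519. 180. 144.] [ 0.37  0.69  1.55 -0.91  1.23 -2.54] 
15 [531. 121. 144.] [ 0.26  0.66  1.61 -0.97  1.15 -2.56] 
U [-150.   -44.   108.6] Low [-164.4  -44.4   92. ] tips [-150.6  -24.   108.7] [-149.4  -64.   108.5] TCP [-207.7  -46.   144.3]
U [ 16.  -44.  108.6] Low [  1.6 -44.4  92. ] tips [ 15.4 -24.  108.7] [ 16.6 -64.  108.5] TCP [-41.7 -46.  144.3]
```

Run:
```python
from pushplan import *
j,X,R=now()
up=102+R[2]@[22,0,0]
d=R.T@(O+cx*-140+cy*-44+[0,0,up]-R@[11,0,L]-X)/10; print(d/4, np.linalg.norm(d))
```

```text
[-0.80596643  0.47810212  3.09312592] 12.92785611693421
```

Call:
apply_moves:
  targets:
    - [-0.8, 0.48, 3.1, 0]
    - [-0.8, 0.48, 3.1, 0]
    - [-0.8, 0.48, 3.1, 0]
    - [-0.8, 0.48, 3.1, 0]
    - [0, 0, 0, 0]
  grip: 3.0

```text
time_s: 13.05
eef_pos: [498.3, 270.8, 151.3]
ee_rot: [0.258, 0.714, -0.563, 0.325]
force: [-0.3, 0.1, 0.4]
grip_width: 0.352
```

Run:
```python
from pushplan import *
j,X,R=now(); print(readout.sense()['time_s'],readout.sense()['grip_width']); info(X,R)
c=snap('wrist','wrist3.png'); np.save('wrist3.npy',c,allow_pickle=True); c=snap('top','top3.png');np.save('top3.npy',c,allow_pickle=True)
a=cv2.imread('pics/top3.png')[140:260,190:350]; cv2.imwrite('pics/top3z.png',cv2.resize(a,None,fx=4.9,fy=4.9,interpolation=cv2.INTER_CUBIC))
```

```text
13.05 0.3519541526510718
U [-137.7  -45.8  115.7] Low [-152.1  -46.3   99.1] tips [-138.3  -25.8  115.7] [-137.1  -65.8  115.8] TCP [-195.5  -47.5  151.3]
```

View pics/wrist3.png

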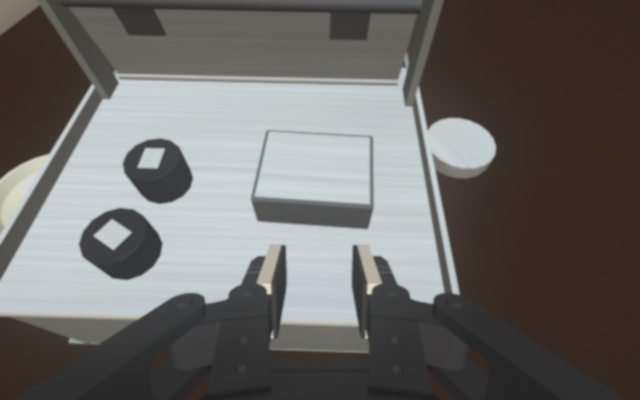

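View pics/top3z.png

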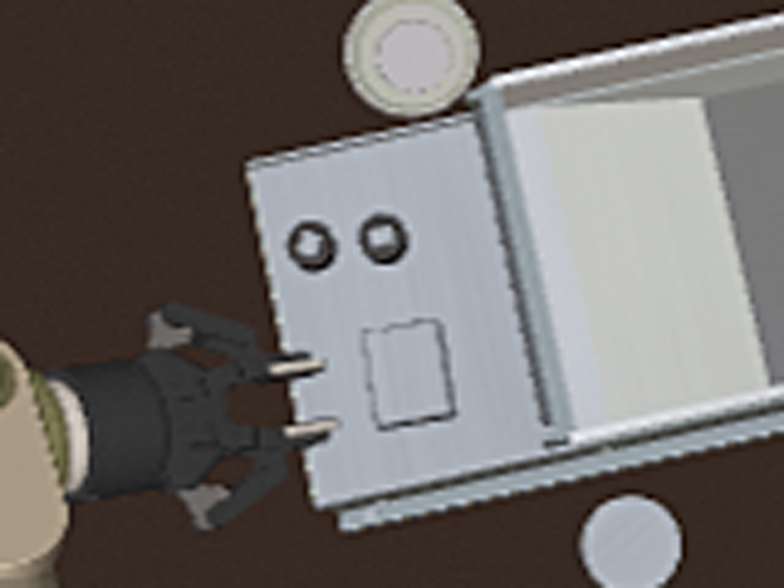

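Wrist view: both tips at (278,247) and (362,247), centred on the block's rear face. The gap of about 22 mm agrees in the top view. Next I lower 7 mm.

Call:
apply_moves:
  targets:
    - [-0.27, 0, 0.23, 0]
    - [-0.26, 0, 0.23, 0]
    - [0, 0, 0, 0]

```text
time_s: 13.45
eef_pos: [499.3, 273.4, 147.4]
ee_rot: [0.254, 0.715, -0.564, 0.327]
force: [-0.7, -1.1, 0.8]
grip_width: 0.353
```

Run:
```python
from pushplan import *
j,X,R=now(); print(readout.sense()['time_s'],readout.sense()['force']); info(X,R)
```

```text
13.45 [-0.66423072 -1.06291744  0.81668455]
U [-140.1  -44.   111.7] Low [-154.5  -44.4   95.1] tips [-140.8  -24.   111.8] [-139.4  -64.   111.6] TCP [-197.8  -46.1  147.4]
```

Call:
apply_moves:
  targets:
    - [-0.23, 0, 0.2, 0]
    - [0, 0, 0, 0]

```text
time_s: 13.65
eef_pos: [499.2, 273.0, 144.0]
ee_rot: [0.255, 0.714, -0.564, 0.327]
force: [-0.3, 0.1, 0.6]
grip_width: 0.35
```

Run:
```python
from pushplan import *
j,X,R=now(); print(readout.sense()['time_s'],readout.sense()['force']); info(X,R); print(R.T@cx)
```

```text
13.65 [-0.27115378  0.08872233  0.63854281]
U [-139.7  -44.2  108.3] Low [-154.2  -44.6   91.7] tips [-140.4  -24.2  108.4] [-139.1  -64.1  108.2] TCP [-197.4  -46.2  144. ]
[0.65633933 0.03257987 0.75376205]
```

Call:
apply_moves:
  targets:
    - [0.66, 0.03, 0.755, 0]
    - [0.66, 0.03, 0.755, 0]
    - [0.66, 0.03, 0.755, 0]
    - [0.66, 0.03, 0.755, 0]
    - [0, 0, 0, 0]

```text
time_s: 14.15
eef_pos: [507.9, 232.1, 144.5]
ee_rot: [0.255, 0.714, -0.564, 0.327]
force: [-0.7, -0.0, 0.9]
grip_width: 0.35
```

Run:
```python
from pushplan import *
j,X,R=now(); print(readout.sense()['time_s'],readout.sense()['force']); info(X,R)
c=snap('wrist','wrist4.png')
```

```text
14.15 [-0.68729135 -0.04164831  0.90072822]
U [-97.9 -44.1 108.8] Low [-112.4  -44.4   92.2] tips [-98.5 -24.1 108.9] [-97.3 -64.1 108.7] TCP [-155.7  -46.   144.5]
```

View pics/wrist4.png

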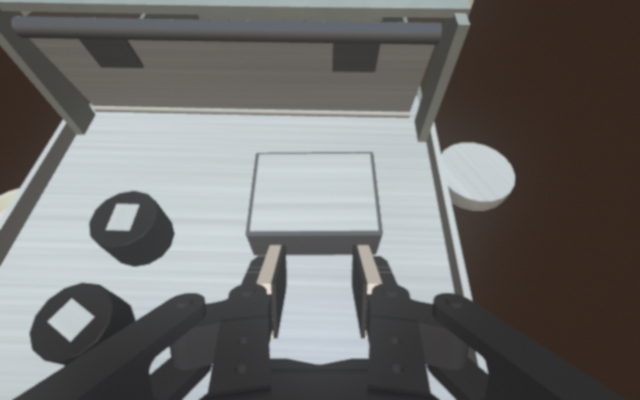

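Both tips now bear on the block's rear face, below its top edge, and the block has squared up with them. The mounts haven't moved. I'll push on through the flap.

Call:
apply_moves:
  targets:
    - [0.98, 0.05, 1.13, 0]
    - [0.98, 0.05, 1.13, 0]
    - [0.98, 0.05, 1.13, 0]
    - [0.98, 0.05, 1.13, 0]
    - [0.98, 0.05, 1.13, 0]

```text
time_s: 14.7
eef_pos: [522.9, 158.9, 144.3]
ee_rot: [0.255, 0.714, -0.564, 0.327]
force: [-0.6, 4.0, 1.6]
grip_width: 0.352
```

Run:
```python
from pushplan import *
j,X,R=now(); print(readout.sense()['time_s'],readout.sense()['force']); info(X,R)
c=snap('wrist','wrist5.png')
```

```text
14.7 [-0.60132749  4.00372246  1.64510424]
U [-23.2 -44.1 108.6] Low [-37.7 -44.5  92. ] tips [-23.9 -24.1 108.7] [-22.6 -64.1 108.5] TCP [-80.9 -46.1 144.3]
```

View pics/wrist5.png

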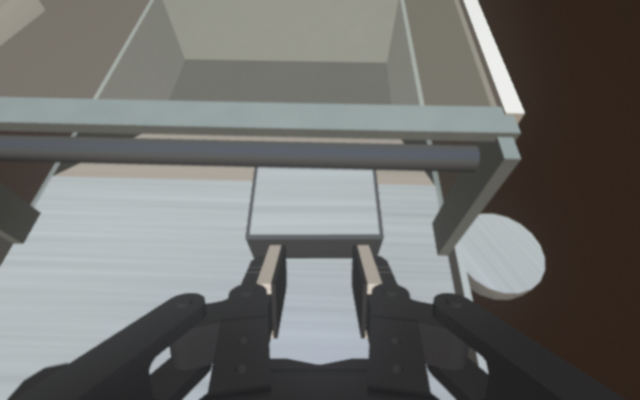

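Call:
apply_moves:
  targets:
    - [0.66, 0.03, 0.755, 0]
    - [0.66, 0.03, 0.755, 0]
    - [0.66, 0.03, 0.755, 0]

```text
time_s: 15.05
eef_pos: [529.0, 130.2, 144.3]
ee_rot: [0.255, 0.714, -0.564, 0.327]
force: [-0.5, 1.1, 0.4]
grip_width: 0.353
```

Run:
```python
from pushplan import *
j,X,R=now(); print(readout.sense()['time_s'],readout.sense()['force']); info(X,R)
c=snap('wrist','wrist6.png')
```

```text
15.05 [-0.50972946  1.11697584  0.36998624]
U [  6.1 -43.9 108.6] Low [ -8.4 -44.3  92. ] tips [  5.4 -23.9 108.7] [  6.7 -63.9 108.5] TCP [-51.6 -46.  144.3]
```

View pics/wrist6.png

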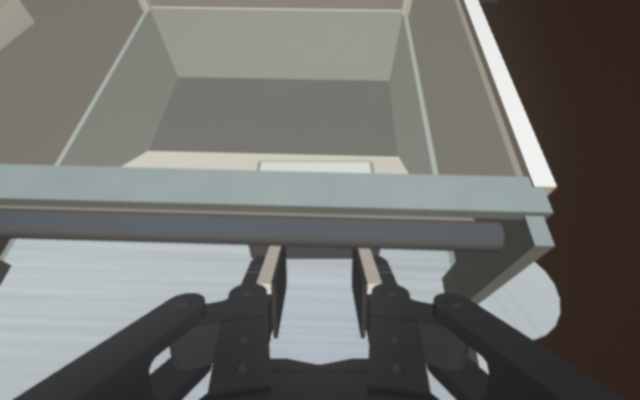

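The block sits under the header, with its front edge showing past the header at (315,165). Force is low. I'll push about 12 mm more.

Call:
apply_moves:
  targets:
    - [0.5, 0.03, 0.57, 0]
    - [0.33, 0.02, 0.38, 0]
    - [0, 0, 0, 0]

```text
time_s: 15.4
eef_pos: [531.4, 117.9, 144.2]
ee_rot: [0.255, 0.714, -0.564, 0.327]
force: [0.6, 0.2, -0.3]
grip_width: 0.347
```

Run:
```python
from pushplan import *
j,X,R=now(); print(readout.sense()['time_s'],readout.sense()['force']); info(X,R)
c=snap('wrist','wrist7.png'); c=snap('top','top7.png')
a=cv2.imread('pics/top7.png')[130:265,230:410]; cv2.imwrite('pics/top7z.png',cv2.resize(a,None,fx=4,fy=4,interpolation=cv2.INTER_CUBIC))
```

```text
15.4 [ 0.5943667   0.24019738 -0.25701111]
U [ 18.6 -44.2 108.5] Low [  4.2 -44.6  91.9] tips [ 18.  -24.2 108.6] [ 19.3 -64.2 108.4] TCP [-39.1 -46.2 144.2]
```

View pics/wrist7.png

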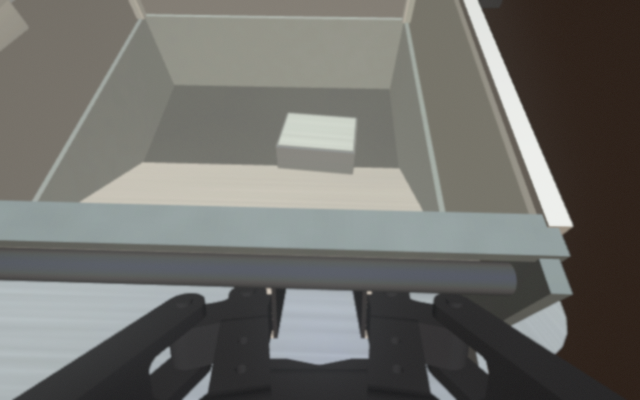

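View pics/top7z.png

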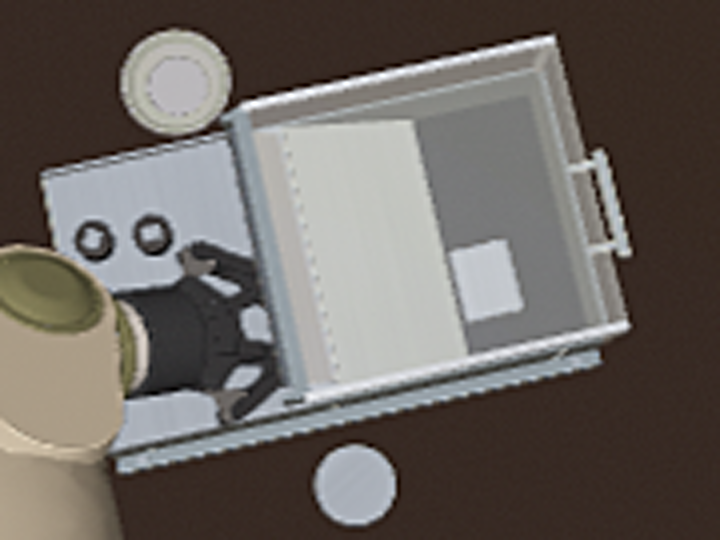

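The block has slid down and lies on the box floor, at (318,140) in the wrist view. I'll draw straight back out along the feed.

Call:
apply_moves:
  targets:
    - [-0.66, -0.03, -0.755, 0]
    - [-0.98, -0.05, -1.13, 0]
    - [-1.31, -0.06, -1.51, 0]
    - [-1.31, -0.06, -1.51, 0]
    - [-1.31, -0.06, -1.51, 0]
    - [-1.31, -0.06, -1.51, 0]
    - [-1.31, -0.06, -1.51, 0]
    - [-1.31, -0.06, -1.51, 0]

```text
time_s: 16.3
eef_pos: [500.8, 262.6, 144.5]
ee_rot: [0.254, 0.715, -0.563, 0.327]
force: [-0.4, 0.2, 0.1]
grip_width: 0.35
```

Call:
apply_moves:
  targets:
    - [-1.31, -0.06, -1.51, 0]
    - [-1.0, -0.06, -2.5, 0]
    - [0, 0, -4, 0]
    - [0, 0, -4, 0]
    - [0, 0, -4, 0]
    - [0, 0, 0, 0]
    - [0, 0, 0, 0]

```text
time_s: 17.0
eef_pos: [469.5, 394.0, 231.9]
ee_rot: [0.254, 0.715, -0.563, 0.327]
force: [1.0, -0.0, -0.6]
grip_width: 0.35
```

```bash
python3 st.py
python3 - <<'E'
from h import *
for n in ['wrist','top','scene']:
    c=snap(n,n+'8.png')
a=cv2.imread('pics/top8.png')[130:265,230:410]; cv2.imwrite('pics/top8z.png',cv2.resize(a,None,fx=4,fy=4,interpolation=cv2.INTER_CUBIC))
E
```

```text
time_s 17.0
joints [ 0.709  0.782  1.106 -0.745  1.689 -2.59 ]
eef_pos [469.514 393.981 231.933]
force [ 0.988 -0.018 -0.627]
grip_width 0.35
[[ 0.152 -0.972  0.181]
 [-0.639 -0.237 -0.732]
 [ 0.754 -0.005 -0.657]]
tilt 48.9437567418526 az -76.0896501147557 tip [482.7 340.5 184. ]
```

View pics/wrist8.png

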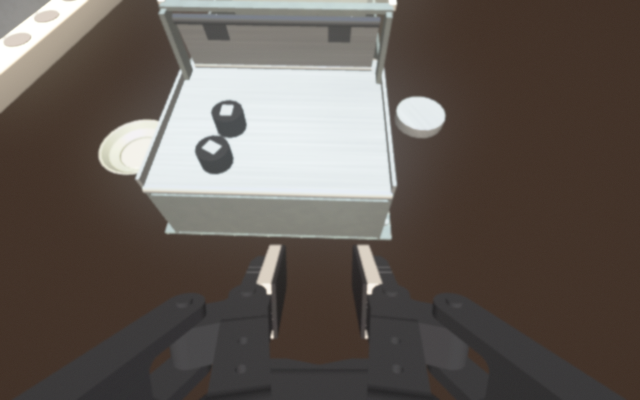

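View pics/top8z.png

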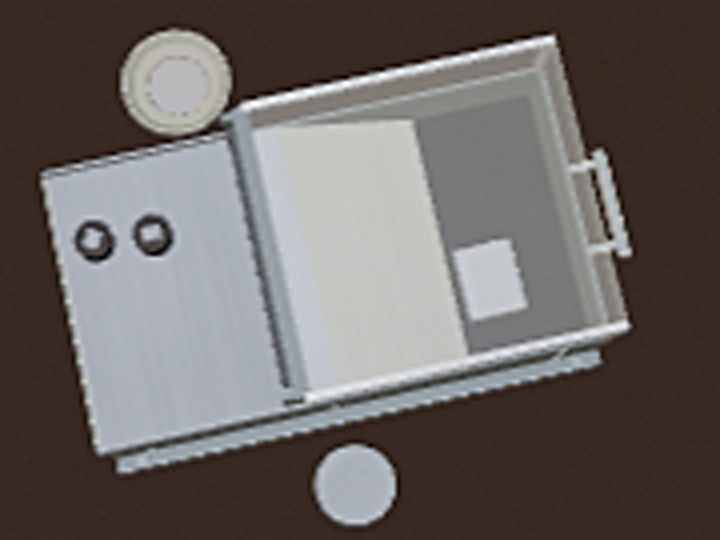

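View pics/scene8.png

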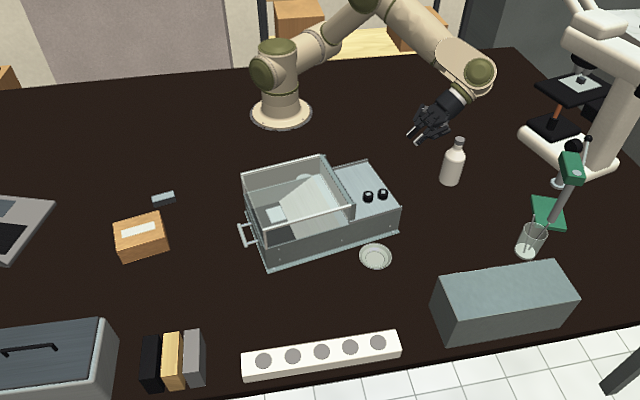

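Run:
```python
from rig import ctrl,readout
print(readout.sense()['dq'],readout.sense()['time_s']); print(ctrl.finish_job())
```

```text
[-0.00926019 -0.00144685 -0.00386761 -0.0018483   0.00040567 -0.00099868] 17.15
the job is handed in; nothing more can be done
None
```

The steel block is in the collecting box and the flap is shut behind it. I handed the job in at 17.2 s, and no verdict was reported.

**How it was done:** A tool pointing straight down could not follow the block under the header. I built up a 49° tilt along the feed direction by driving the arm against the edge of its reach, high up and clear of everything. The two open fingertips then slid the block flat along the shelf and through the flap until the tips were about 18 mm past the chute's origin. I then drew them straight back out.

**Last checks:**
- **Block and flap:** The top and wrist pictures show the block on the box floor at the foot of the ramp. The flap hangs shut and the fingers are clear of the chute.
- **Other things:** Mount_b shows no shift in the top view (254, 190) from before the push. Mount_a, the test block and the dish look unmoved there, and the bottle, carton and offcut look unmoved in the scene picture; I compared those by eye only.
- **Forces:** The force readings during the push were about 4 N at most.

**Disagreements:** Camera measurements put the block's top at 109–110 mm, against 112 mm in the text. The wrist and top views differed by 2–5 mm on the chute's position. I used in-between values, and the fingertips had enough room for that.

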